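# Lock the stilt-house model to its carrying board with the bent pin

## Task

The stilt-house model is about to be carried to the exhibition: lock it to its board. Take the bent pin by its orange grip out of its wooden stand and feed its curved steel rod down through the brass eye on the board, swinging the pin along its own curve, until the collar sits flat and fully home on the eye; then let go and leave it there. Leave the tree, hut, glue, jar, tape and sanding block where they are.

Things in the scene. Friction and masses are not known exactly. Their poses are not given: they have to be found in the camera images.
- pin: Loose bent pin, 0.11 to 0.22 kg: square orange grip on a dark collar 34 x 34 x 6 mm, below it a round steel rod 10 mm thick bent as a circular arc. Origin: centre of the collar's underside, where the arc begins; z up along the grip. The rod leaves straight down (-z) and curls to the pin's -x: arc centre at (-70, 0, 0) mm, centreline radius 70 mm, 58 degrees long.
- pin_grip (a point): Middle of the pin's orange grip (24 x 24 mm, 50 mm tall), 31 mm above the pin's origin on its z axis; axes as the pin's. Any two opposite sides can be gripped from above. In the eye the pin may face any way round: its lean and curl may lie in whichever direction suits.
- pin_tip (a point): Centre of the rounded end (radius 5 mm) of the pin's rod, at (-33, 0, -59) mm in the pin's frame; axes as the pin's.
- stand: Fixed wooden stand, base 110 x 90 mm, top 85 mm above the table: two cheeks with a 16 mm slot between them along its x. Origin on the table. At the start the pin hangs upright in the slot, collar on top, its origin 85 mm above the stand's origin, axes as the stand's; draw it straight up 70 mm to clear.
- board: Fixed plywood carrying board, 18 mm thick, x -140 to 180, y -140 to 140 mm from its origin (on the table, z up). The stilt-house model stands on it around x = 95 mm, 130 mm square, 0.31 m tall. The brass eye stands before it on a bracket.
- eye_mid (a point): Fixed on the board, its axes: top of the brass eye if it stood mid-rail, at (-100, 0, 118) mm in the board's frame. The eye is a level ring, outside 44, hole 19, thickness 10 mm, axis vertical, on a rigid steel arm and post at its +x side, free on all other sides. It truly stands anywhere from -30 to +30 mm along y from here, which is NOT reported: look or feel for it; touching is fine.
- tree: Model tree, loose, 34 mm wide, 61 mm tall, on the board. Leave it. Origin under its centre.
- hut: Small wooden model hut, loose, 42 x 38 x 26 mm, on the board. Leave it. Origin under its centre.
- glue: Glue bottle, loose, 48 mm diameter, 130 mm tall, on the table. Leave it. Origin under its centre.
- jar: Green paint jar, loose, 60 mm diameter, 70 mm tall, on the table. Leave it. Origin under its centre.
- tape: Yellow roll of tape lying flat, loose, 90 mm diameter, 24 mm tall. Leave it. Origin under its centre.
- sander: Cork sanding block, loose, 100 x 60 x 30 mm. Leave it. Origin under its centre.
Not all that is in view belongs to the job. What is shaped like the pin but blue is not meant.

How it is judged (in metres and radians):
On the way:
1. the pin is drawn up out of its stand (z of pin_tip in the frame of stand above 0.087 m), for 0.1 s.
At the end, for the whole second after the job is handed in: The pin hangs in the eye at rest and released: collar underside on the eye's top (118 mm above the table, -3 to +3.5 mm), upright within 0.1 rad, within 8 mm of the eye's axis along the board's x and within 40 mm of the board's middle line across, its tip 40 to 75 mm above the table below the eye (z of pin in the frame of board between 0.115 and 0.1215 m and x of pin in the frame of board between -0.108 and -0.092 m and y of pin in the frame of board between -0.04 and 0.04 m and z of pin_tip in the frame of board between 0.04 and 0.075 m and angle between pin's own z axis and vertical below 0.1 rad and linear speed of pin below 0.02 m/s and angular speed of pin below 0.2 rad/s); the robot touches nothing.
It fails at once if the tree, hut, glue, jar, tape or sanding block is moved by more than 25 mm (distance of any of tree, hut, glue, jar, tape, sander from where it was at the start of the episode above 0.025 m).
It also fails if it takes over 64 s, if anything falls off the work surface, if the arm or the gripper's body presses on something with over 40 N, if the wrist force passes 120 N, or if a joint passes its speed limit or range.

## Robot

A 6-joint arm with a two-finger parallel gripper is mounted at the origin on the work surface. World frame = base frame: x ahead of the robot, y to its left, z up, the work surface at z = 0. Lengths are in m, angles in degrees, forces in N, time in s.
With the tool pointing down it reaches from about 0.3 to 0.75 m from the base axis. Payload 8.5 kg.
Tool frame: the origin (TCP) lies on the centre line of the jaws, within the pads' length; the fingertips stand env.tips_ahead ahead of it and the grasp point (between the pads) lies 8 mm behind it (env.tips_ahead is the distance from the TCP to the fingertips, in m); z points along the fingers, y is the direction in which the jaws open and shut (so a half turn about z gives the same grasp; the last joint's range is limited). The gripper opens to 85 mm and grips with 20 to 120 N. Pads are 22 mm wide; open, the fingers measure 114 mm over their backs; the gripper's body (76 mm by 85 mm) begins 54 mm behind the grasp point. The pads swing forward as they close: fully open they stand 13 mm farther back than shut.
Start: joints at [53.669, 21.807, 74.336, -0, 83.858, -12.336], TCP at [0.224, 0.502, 0.242] pointing down, gripper open.
Joint ranges: [-178.18, 178.18], [-50.72, 133.34], [12.68, 142.11], [-81.47, 261.47], [9.98, 163.14], [-165.26, 165.26]. Speed limits (degrees/s): [136.94, 136.94, 180, 180, 180, 180].

## Interface

Orientations are given as a 3x3 rotation matrix whose columns are the frame's x, y, z axes.
In Python, from rig import env gives the robot as it stands.
- The arm moves only by the tool servo_tool, never from a script. Its argument "commands" is a list of rows, each an object with "linear": the shift along the tool's x, y, z in mm, a list of three; "angular": the turn, a rotation vector about the tool's x, y, z in degrees, a list of three; "gripper": the opening, from -1 (shut) to 1 (fully open). In form: [{"linear": [x, y, z], "angular": [rx, ry, rz], "gripper": gripper}, ...]. A call has 1 to 20 rows; each row is the pose to reach, as a shift and turn from the pose commanded when the call began, along the tool's axes at that moment; what a row does not reach only later rows make up. A row lasts 1/10 s, in which the tool goes at most 50 mm and 8.59 degrees, less where a joint would pass 70% of its speed; a pose out of reach is approached as far as the arm can. A call with a gripper value outside its range is refused whole. The fingers move at their own pace and stop on an object; "force" is the grip in N (left out, the last holds). Time passes only in rows, so rows that repeat a pose let the fingers close. It gives the time, the measured TCP pose, the force and the opening at its end, in the units of the state.
- env.observe(): the state, without advancing time (a new reading comes with each control period).
- env.get_image(name): name is "scene" or "top"; returns a dict with "frame" (480x640x3 uint8, blue, green, red), "fx", "fy", "cx", "cy" (pixels), "k1" (the pictures are not rectified: a ray, as slopes to the right and down, at radius r is drawn at 1 + k1 r^2 times it, then the intrinsics apply), "cam_to_world" (4x4, takes a point from camera to world coordinates). Camera axes: x right, y up, looking along -z (the intrinsics and any distortion apply to the point x, -y, -z); pixel columns grow to the right and rows downward; lengths in m; the calibration is good to about 2 mm. A picture is of the moment at which its call begins. There is no depth.
- env.close_job(): hands the job in, once; it reports no verdict.
Trained networks look in a picture, given as the dict that the camera call returned (one of the last four; its "shot" number tells which), for a name from the list of things; names that differ only in an ending like _2 or _b are one class to them, and where a whole thing is asked for, a point or a joint stands for the part that bears it (a point fixed in the world has none). Each returns a list of dicts, best first, with "confidence" (0 to 1); they miss things now and then, are a little off and sometimes report something else, mostly with a low value. They report only what shows in the picture. A call takes as long as a camera call. They do not tell look-alikes from the thing itself.
- env.trace(picture, query): "pixels" (480x640 bool, what is visible of it) and "extent" ([left, top, right, bottom] in pixels, round what is visible of it).
The state is a dict: "time_s": time; "q": joint angles; "qvel": joint speeds; "joint_efforts": joint torques, N m; "position": TCP position; "tool_rot": TCP orientation; "ft_force": force on the tool from outside, world axes, zero at the start; "wrist_torque": the same for the moment, N m; "grip_width": finger opening in m.
Only numpy, scipy, OpenCV 4.12 (cv2) and the standard library are available. Lean on these libraries where they do the work, as an engineer would, in place of code of your own. Each camera call takes 0.05 s, during which the arm holds its last target.

## Working session

There is one attempt and no reset: what is moved stays moved. The work goes in short steps, Python scripts to look and compute and a tool call to move; the robot and the scene stay as the last step left them, time stands still between calls to the robot, and variables do not carry over. Pictures are saved under pics/ and viewed, and the job is handed in when it is done.

Besides the shell and the picture viewer there is one more tool, called after ">>>" as name(argument=value, ...) on one line, values as JSON. servo_tool: Moves the arm, as the interface text tells. Its arguments: {"type":"object","properties":{"commands":{"type":"array","items":{"type":"object","properties":{"linear":{"type":"array","items":{"type":"number"}},"angular":{"type":"array","items":{"type":"number"}},"gripper":{"type":"number"}}}},"force":{"type":"number"}},"required":["commands"]}

```bash
ls; mkdir -p pics; cat > h.py <<'E'
import numpy as np, cv2
from rig import env
def save(p,n): cv2.imwrite('pics/'+n,p['frame'])
def ray(p,u,v):
    K=np.array([[p['fx'],0,p['cx']],[0,p['fy'],p['cy']],[0,0,1.]])
    d=cv2.undistortPoints(np.array([[[u,v]]],float),K,np.array([p['k1'],0,0,0.]))[0,0]
    T=np.array(p['cam_to_world']); r=T[:3,:3]@np.array([d[0],-d[1],-1]); return T[:3,3],r
def atz(p,u,v,z):
    o,r=ray(p,u,v); return o+r*(z-o[2])/r[2]
def proj(p,X):
    T=np.array(p['cam_to_world']); c=T[:3,:3].T@(np.array(X,float)-T[:3,3]); a=np.array([c[0]/-c[2],-c[1]/-c[2]])
    a=a*(1+p['k1']*(a@a)); return np.array([p['fx']*a[0]+p['cx'],p['fy']*a[1]+p['cy']])
E
python3 - <<'E'
from h import *
print(env.tips_ahead, env.observe())
for n in ['scene','top']:
    p=env.get_image(n); save(p,n+'0.png'); print(n,p['fx'],p['k1'],np.round(p['cam_to_world'],3))
    for q in ['pin','stand','board','tree','hut','glue','jar','tape','sander']:
        for r in env.trace(p,q): print(q,round(r['confidence'],2),r['extent'])
E
```

```text
pics
0.011 {'time_s': 0.0, 'q': array([ 5.36679537e+01,  2.18423613e+01,  7.43846131e+01, -2.87448314e-04,
        8.38575756e+01, -1.23353540e+01]), 'qvel': array([ 0.02460119, -0.0453218 , -0.06243677,  0.03542138, -0.04980257,
       -0.11335517]), 'joint_efforts': array([-1.18482327e-03, -4.48483121e+01, -2.31265104e+01, -3.02153421e-04,
        4.88511461e-03,  1.52465049e-05]), 'position': array([0.22351106, 0.50223928, 0.24169974]), 'tool_rot': array([[-9.13569021e-01,  4.06682783e-01, -8.70266860e-04],
       [ 4.06683595e-01,  9.13568297e-01, -1.19175628e-03],
       [ 3.10381452e-04, -1.44267488e-03, -9.99998911e-01]]), 'ft_force': array([-0.36854783,  0.04383154,  0.11240945]), 'wrist_torque': array([ 0.02264335, -0.01125941, -0.00479217]), 'grip_width': 0.08510180849909563}
scene 443.486059768977 -0.07534817575359846 [[-0.142 -0.673  0.726  1.215]
 [ 0.99  -0.1    0.1    0.071]
 [ 0.005  0.733  0.68   0.733]
 [ 0.     0.     0.     1.   ]]
pin 0.69 [124.2, 238.6, 169.1, 269.2]
pin 0.68 [201.8, 208.7, 218.9, 238.9]
stand 0.76 [196.0, 216.0, 243.4, 275.4]
board 0.71 [273.4,
[... 447 characters left out ...]
.3]
top 471.155373389636 -0.11729199132985943 [[-2.100e-02  9.990e-01 -3.300e-02  5.160e-01]
 [-1.000e+00 -2.100e-02  1.000e-03 -8.000e-03]
 [ 0.000e+00  3.300e-02  9.990e-01  1.212e+00]
 [ 0.000e+00  0.000e+00  0.000e+00  1.000e+00]]
pin 0.89 [461.4, 237.6, 508.3, 259.0]
pin 0.59 [425.3, 252.0, 440.7, 269.0]
pin 0.33 [226.7, 94.1, 349.0, 256.9]
stand 0.82 [402.0, 243.0, 442.3, 286.1]
board 0.72 [228.9, 96.8, 347.9, 257.0]
tree 0.62 [235.8, 228.0, 250.8, 242.2]
hut 0.56 [323.0, 194.6, 338.9, 210.7]
glue 0.62 [140.0, 250.2, 169.1, 269.7]
jar 0.57 [378.7, 301.2, 407.9, 323.2]
tape 0.59 [227.6, 290.3, 260.8, 329.1]
sander 0.84 [324.6, 283.8, 353.7, 324.6]
sander 0.7 [379.7, 301.4, 408.9, 322.8]
```

View pics/scene0.png

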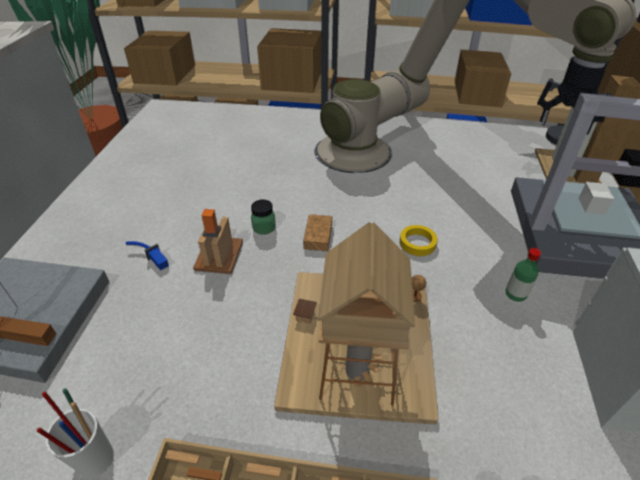

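View pics/top0.png

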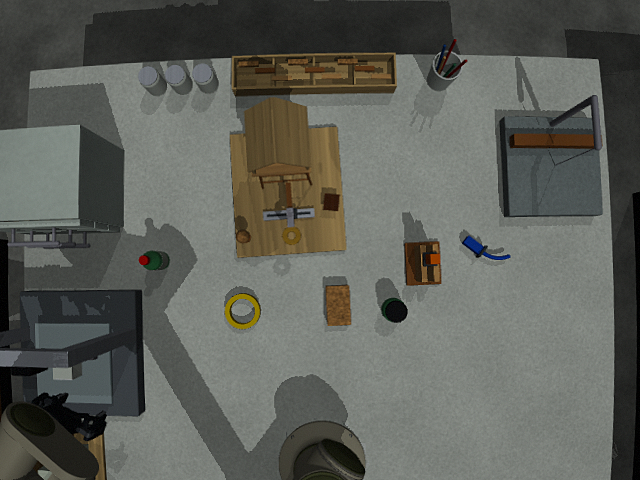

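```bash
python3 - <<'E'
import cv2
a=cv2.imread('pics/scene0.png'); b=cv2.imread('pics/top0.png')
cv2.imwrite('pics/s_eye.png',cv2.resize(a[170:430,250:450],None,fx=2.3,fy=2.3,interpolation=2))
cv2.imwrite('pics/s_std.png',cv2.resize(a[190:290,110:260],None,fx=5,fy=5,interpolation=2))
cv2.imwrite('pics/t_eye.png',cv2.resize(b[90:270,220:360],None,fx=3.3,fy=3.3,interpolation=2))
cv2.imwrite('pics/t_std.png',cv2.resize(b[230:300,395:515],None,fx=6,fy=6,interpolation=2))
E
```

```text
(no output)
```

View pics/s_eye.png

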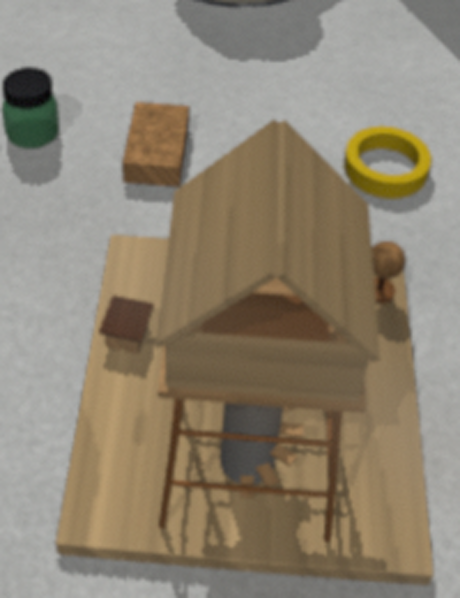

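View pics/s_std.png

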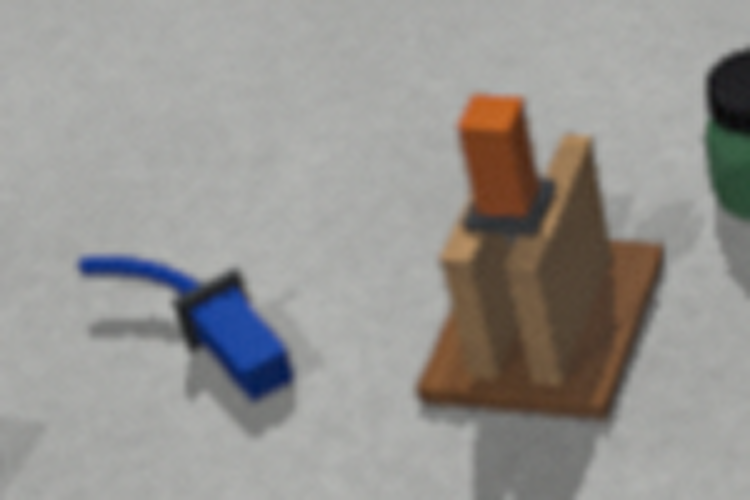

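View pics/t_eye.png

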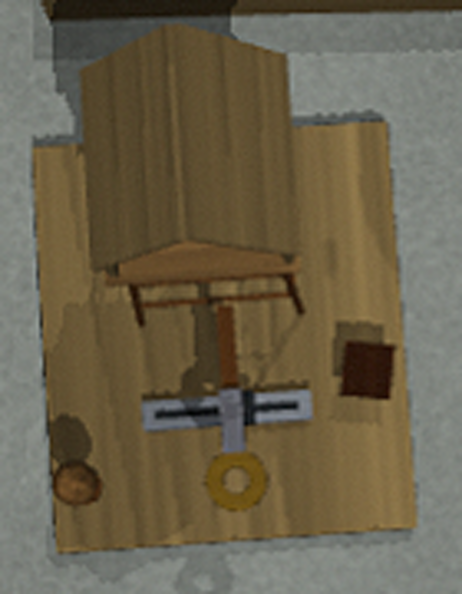

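View pics/t_std.png

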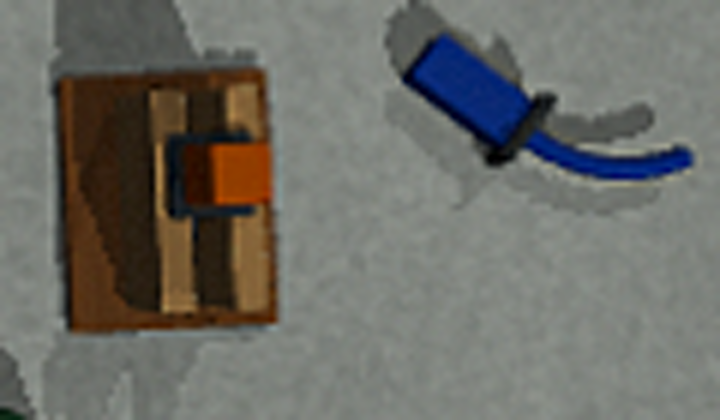

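The eye ring shows in the top view at about (291.5, 235.8) px, with its arm towards the house, so it is open on the robot side. The orange pin hangs in the stand at about (432, 260), with the slot along world x. The blue look-alike lies beside it.

```bash
python3 - <<'E'
from h import *
p=env.get_image('top')
c=lambda x,y:(x/3.3+220-.35,y/3.3+90-.35)
for n,px in dict(BL=(56,552),BR=(415,527),TL=(33,147),TR=(387,122)).items(): print(n,np.round(atz(p,*c(*px),0.018),4))
f=p['frame']; hsv=cv2.cvtColor(f,cv2.COLOR_BGR2HSV)
# eye fit
roi=hsv[222:252,276:308]; 
m=((roi[...,0]>15)&(roi[...,0]<32)&(roi[...,1]>150)).astype(np.uint8)
print('\n'.join(''.join('#' if v else '.' for v in r) for r in m))
ys,xs=np.nonzero(m); print('eye bbox',xs.min()+276,xs.max()+276,ys.min()+222,ys.max()+222)
cn,_=cv2.findContours(m,cv2.RETR_EXTERNAL,cv2.CHAIN_APPROX_NONE); cn=max(cn,key=len)
(cx,cy),r=cv2.minEnclosingCircle(cn); print(cx+276,cy+222,r, atz(p,cx+276,cy+222,0.118))
# grip top
m=((hsv[...,0]<14)&(hsv[...,1]>180)&(hsv[...,2]>60)).astype(np.uint8); m[:, :420]=0;m[:250]=0;m[275:]=0;m[:,450:]=0
print('\n'.join(''.join('%4d'%v if mm else '   .' for v,mm in zip(r,k)) for r,k in zip(hsv[250:272,424:446,2],m[250:272,424:446])))
s=env.get_image('scene'); f=s['frame']; h2=cv2.cvtColor(f,cv2.COLOR_BGR2HSV)
print('\n'.join(''.join('%4d'%v if (h<14 and ss>180) else '   .' for h,ss,v in r) for r in h2[205:240,198:222]))
E
```

```text
BL [0.5396 0.2038 0.018 ]
BR [ 0.5531 -0.0731  0.018 ]
TL [0.8572 0.2187 0.018 ]
TR [ 0.8701 -0.0589  0.018 ]
................................
................................
................................
................................
................................
...............#.###............
..........############..........
........###############.........
........###############.........
.......#################........
.......######.....######........
.......#####.......######.......
.......#####........#####.......
......######........#####.......
......######........#####.......
.......#####.......######.......
.......######.....#######.......
.......########..#######........
........################........
........###############.........
.........#############..........
...........##########...........
.............#####..............
................................
................................
................................
................................
................................
................................
................................

[... 4767 characters left out ...]
.   .   .   .   .   .
   .   .   .   .   .   .   .   .   .   .   .   .   .   .   .   .   .   .   .   .   .   .   .   .
   .   .   .   .   .   .   .   .   .   .   .   .   .   .   .   .   .   .   .   .   .   .   .   .
   .   .   .   .   .   .   .   .   .   .   .   .   .   .   .   .   .   .   .   .   .   .   .   .
   .   .   .   .   .   .   .   .   .   .   .   .   .   .   .   .   .   .   .   .   .   .   .   .
   .   .   .   .   .   .   .   .   .   .   .   .   .   .   .   .   .   .   .   .   .   .   .   .
   .   .   .   .   .   .   .   .   .   .   .   .   .   .   .   .   .   .   .   .   .   .   .   .
   .   .   .   .   .   .   .   .   .   .   .   .   .   .   .   .   .   .   .   .   .   .   .   .
```

```bash
python3 - <<'E'
from h import *
p=env.get_image('top'); s=env.get_image('scene')
G=atz(p,435.3,258.6,0.141); print(G)
# cross-check: pose of grip top in scene
g=G.copy()
from scipy.optimize import least_squares
# scene top-face corners (approx): TL(204.5,209.8) TR(213,209.8) BL(202.7,215.5) BR(211.5,215.5)
pts=[(204.7,209.7),(213.4,209.9),(202.6,215.3),(211.4,215.2)]
c=np.mean(pts,0); print(c, proj(s,G), atz(s,*c,0.141))
# stand base corners top view z~? zoom6 coords
cc=lambda x,y:(x/6+395-.4,y/6+230-.4)
for n,q in dict(TL=(60,75),TR=(268,68),BL=(68,330),BR=(276,322)).items(): print(n,np.round(atz(p,*cc(*q),0.012),4))
for n,q in dict(cheekL_T=(168,90),cheekR_T=(243,84),cheekL_B=(180,312),cheekR_B=(255,308)).items(): print(n,np.round(atz(p,*cc(*q),0.085),4))
E
```

```text
[ 0.5237895 -0.2720523  0.141    ]
[208.025 212.525] [206.46843408 212.23870057] [ 0.52424021 -0.26842458  0.141     ]
TL [ 0.5686 -0.2255  0.012 ]
TR [ 0.5698 -0.3155  0.012 ]
BL [ 0.46   -0.2262  0.012 ]
BR [ 0.4611 -0.316   0.012 ]
cheekL_T [ 0.5585 -0.2558  0.085 ]
cheekR_T [ 0.5603 -0.2864  0.085 ]
cheekL_B [ 0.4695 -0.2583  0.085 ]
cheekR_B [ 0.4703 -0.2888  0.085 ]
```

>>> servo_tool(commands=[{"linear": [-589.2, -584.6, 31.7], "angular": [0, 0, 65], "gripper": 1}, {"linear": [-589.2, -584.6, 31.7], "angular": [0, 0, 65], "gripper": 1}, {"linear": [-589.2, -584.6, 31.7], "angular": [0, 0, 65], "gripper": 1}, {"linear": [-589.2, -584.6, 31.7], "angular": [0, 0, 65], "gripper": 1}, {"linear": [-589.2, -584.6, 31.7], "angular": [0, 0, 65], "gripper": 1}, {"linear": [-589.2, -584.6, 31.7], "angular": [0, 0, 65], "gripper": 1}, {"linear": [-589.2, -584.6, 31.7], "angular": [0, 0, 65], "gripper": 1}, {"linear": [-589.2, -584.6, 31.7], "angular": [0, 0, 65], "gripper": 1}, {"linear": [-589.2, -584.6, 31.7], "angular": [0, 0, 65], "gripper": 1}, {"linear": [-589.2, -584.6, 31.7], "angular": [0, 0, 65], "gripper": 1}, {"linear": [-589.2, -584.6, 31.7], "angular": [0, 0, 65], "gripper": 1}, {"linear": [-589.2, -584.6, 31.7], "angular": [0, 0, 65], "gripper": 1}, {"linear": [-589.2, -584.6, 31.7], "angular": [0, 0, 65], "gripper": 1}, {"linear": [-589.2, -584.6, 31.7], "angular": [0, 0, 65], "gripper": 1}, {"linear": [-589.2, -584.6, 31.7], "angular": [0, 0, 65], "gripper": 1}, {"linear": [-589.2, -584.6, 31.7], "angular": [0, 0, 65], "gripper": 1}, {"linear": [-589.2, -584.6, 31.7], "angular": [0, 0, 65], "gripper": 1}, {"linear": [-589.2, -584.6, 31.7], "angular": [0, 0, 65], "gripper": 1}, {"linear": [-589.2, -584.6, 31.7], "angular": [0, 0, 65], "gripper": 1}, {"linear": [-589.2, -584.6, 31.7], "angular": [0, 0, 65], "gripper": 1}])

```text
time_s: 3.2
position: [0.524, -0.2702, 0.2108]
tool_rot: [[-0.018, 1.0, -0.0], [1.0, 0.018, 0.0], [0.0, -0.0, -1.0]]
ft_force: [-0.6, 0.5, 0.7]
grip_width: 0.085
```

```bash
cat > st.py <<'E'
from h import *
import json,sys
o=env.observe(); np.set_printoptions(suppress=True,precision=4)
print(o['time_s'],o['position'],'\n',o['tool_rot'],'\n q',o['q'],'F',o['ft_force'],'T',o['wrist_torque'],o['grip_width'])
open('log.txt','a').write(json.dumps([list(o['q']),list(o['position']),o['tool_rot'].tolist()])+'\n')
E
python3 - <<'E'
from h import *
E
python3 st.py
```

```text
3.2 [ 0.524  -0.2702  0.2108] 
 [[-0.0183  0.9998 -0.0001]
 [ 0.9998  0.0183  0.0003]
 [ 0.0003 -0.0001 -1.    ]] 
 q [-38.7767  27.1096  70.8986   0.0096  82.0079 -39.8289] F [-0.6394  0.5162  0.6828] T [-0.0019  0.0279  0.0665] 0.08499463262584227
```

>>> servo_tool(commands=[{"linear": [-1.6, 0, 25], "gripper": 1}, {"linear": [-1.6, 0, 50], "gripper": 1}, {"linear": [-1.6, 0, 75], "gripper": 1}, {"linear": [-1.6, 0, 90], "gripper": 1}, {"linear": [-1.6, 0, 100], "gripper": 1}, {"linear": [-1.6, 0, 100], "gripper": 1}])

```text
validation failed for argument at $.co...
```

```bash
python3 st.py; python3 - <<'E'
from h import *
for n in ['scene','top']:
    p=env.get_image(n); f=p['frame']; c=f[180:300,150:290] if n=='scene' else f[220:300,380:480]
    cv2.imwrite('pics/g1_%s.png'%n,cv2.resize(c,None,fx=5,fy=5,interpolation=2))
E
```

```text
3.2 [ 0.524  -0.2702  0.2108] 
 [[-0.0183  0.9998 -0.0001]
 [ 0.9998  0.0183  0.0003]
 [ 0.0003 -0.0001 -1.    ]] 
 q [-38.7767  27.1096  70.8986   0.0096  82.0079 -39.8289] F [-0.6394  0.5162  0.6828] T [-0.0019  0.0279  0.0665] 0.08499463262584227
```

View pics/g1_scene.png

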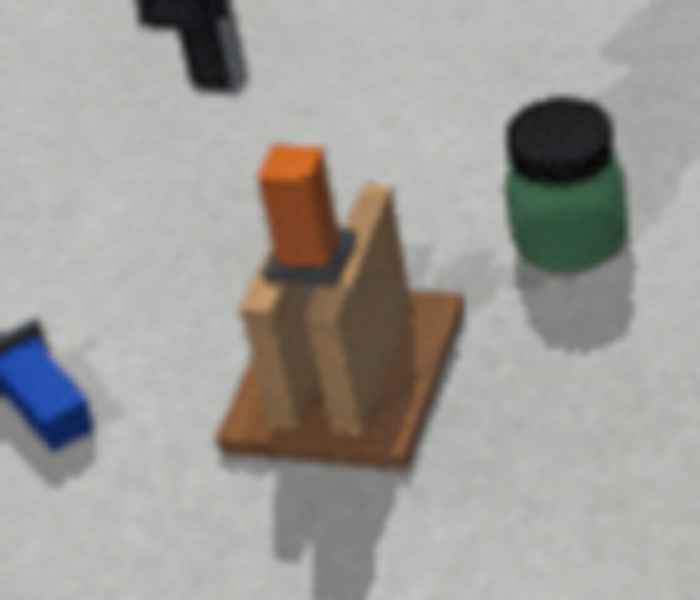

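The call was refused because the rows had no "angular" field, so nothing moved. I'll resend it with that field.

>>> servo_tool(commands=[{"linear": [-1.6, 0, 25], "angular": [0, 0, 0], "gripper": 1}, {"linear": [-1.6, 0, 50], "angular": [0, 0, 0], "gripper": 1}, {"linear": [-1.6, 0, 75], "angular": [0, 0, 0], "gripper": 1}, {"linear": [-1.6, 0, 90], "angular": [0, 0, 0], "gripper": 1}, {"linear": [-1.6, 0, 100], "angular": [0, 0, 0], "gripper": 1}, {"linear": [-1.6, 0, 100], "angular": [0, 0, 0], "gripper": 1}, {"linear": [-1.6, 0, 100], "angular": [0, 0, 0], "gripper": 1}])

```text
time_s: 4.0
position: [0.5246, -0.2728, 0.1115]
tool_rot: [[-0.018, 1.0, 0.001], [1.0, 0.018, -0.001], [-0.001, 0.001, -1.0]]
ft_force: [-1.0, -0.8, 0.0]
grip_width: 0.0855
```

```bash
python3 st.py; python3 - <<'E'
from h import *
for n in ['scene','top']:
    p=env.get_image(n); f=p['frame']; c=f[180:300,150:290] if n=='scene' else f[220:300,380:480]
    cv2.imwrite('pics/g2_%s.png'%n,cv2.resize(c,None,fx=5,fy=5,interpolation=2))
E
```

```text
4.0 [ 0.5246 -0.2728  0.1115] 
 [[-0.0179  0.9998  0.001 ]
 [ 0.9998  0.0179 -0.0008]
 [-0.0008  0.001  -1.    ]] 
 q [-38.9356  32.7072  78.7244  -0.0011  68.4964 -39.9634] F [-0.9711 -0.7841  0.0336] T [-0.033  -0.0167  0.0686] 0.08546355916593301
```

View pics/g2_scene.png

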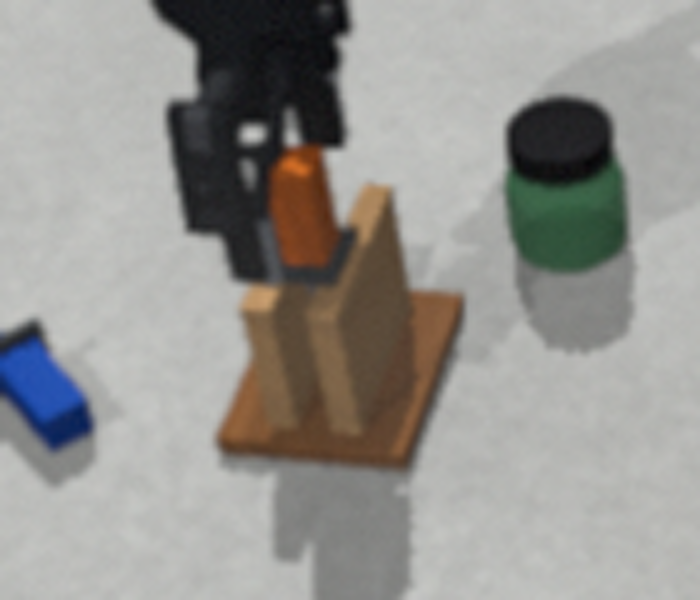

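>>> servo_tool(commands=[{"linear": [0, 0, 0], "angular": [0, 0, 0], "gripper": -1}, {"linear": [0, 0, 0], "angular": [0, 0, 0], "gripper": -1}, {"linear": [0, 0, 0], "angular": [0, 0, 0], "gripper": -1}, {"linear": [0, 0, 0], "angular": [0, 0, 0], "gripper": -1}, {"linear": [0, 0, 0], "angular": [0, 0, 0], "gripper": -1}, {"linear": [0, 0, 0], "angular": [0, 0, 0], "gripper": -1}, {"linear": [0, 0, 0], "angular": [0, 0, 0], "gripper": -1}, {"linear": [0, 0, 0], "angular": [0, 0, 0], "gripper": -1}], force=70)

```text
time_s: 4.9
position: [0.5243, -0.2729, 0.1108]
tool_rot: [[-0.017, 1.0, 0.0], [1.0, 0.017, -0.0], [-0.0, 0.0, -1.0]]
ft_force: [-0.6, -0.9, 4.0]
grip_width: 0.0232
```

```bash
python3 st.py; cat > kin.py <<'E'
import json,numpy as np
from scipy.optimize import least_squares
L=[json.loads(l) for l in open('log.txt')]
L.append([[53.669,21.807,74.336,0,83.858,-12.336],[0.224,0.502,0.242],None])
seen={}
for q,p,R in L: seen[tuple(np.round(q,1))]=(np.radians(q),np.array(p))
D=list(seen.values())
def plan(x,q): h,a,b,l,e=x; r=a*np.sin(q[1])+b*np.sin(q[1]+q[2])+l*np.sin(q[1]+q[2]+q[4]); z=h+a*np.cos(q[1])+b*np.cos(q[1]+q[2])+l*np.cos(q[1]+q[2]+q[4]); return r,z
def res(x):
    o=[]
    for q,p in D:
        r,z=plan(x,q); o+=[r-np.sqrt(p[0]**2+p[1]**2-.1175**2),z-p[2]]
    return np.array(o+[1e-3*(x[3]-.25)])*1000
s=least_squares(res,[.3,.45,.45,.25,0]); print(s.x,res(s.x))
E
python3 kin.py
```

```text
4.9 [ 0.5243 -0.2729  0.1108] 
 [[-0.0175  0.9998  0.0003]
 [ 0.9998  0.0175 -0.0003]
 [-0.0003  0.0003 -1.    ]] 
 q [-38.9654  32.7544  78.7568  -0.0035  68.462  -39.9655] F [-0.5703 -0.8737  3.9577] T [ 0.0589  0.0879 -0.0369] 0.023190008017372706
[-3.26717905  0.41732708  0.38487071 -3.16483898  0.        ] [-5.53942577  4.69456784  0.34612286 -3.29598147  3.07443968 -3.33673121
  0.74075946  1.93814479 -3.41483898]
```

>>> servo_tool(commands=[{"linear": [0, 0, -15], "angular": [0, 0, 0], "gripper": -1}, {"linear": [0, 0, -30], "angular": [0, 0, 0], "gripper": -1}, {"linear": [0, 0, -50], "angular": [0, 0, 0], "gripper": -1}, {"linear": [0, 0, -75], "angular": [0, 0, 0], "gripper": -1}, {"linear": [0, 0, -100], "angular": [0, 0, 0], "gripper": -1}, {"linear": [0, 0, -130], "angular": [0, 0, 0], "gripper": -1}, {"linear": [0, 0, -160], "angular": [0, 0, 0], "gripper": -1}, {"linear": [0, 0, -160], "angular": [0, 0, 0], "gripper": -1}, {"linear": [0, 0, -160], "angular": [0, 0, 0], "gripper": -1}])

```text
time_s: 5.8
position: [0.5241, -0.2726, 0.27]
tool_rot: [[-0.018, 1.0, -0.001], [1.0, 0.018, 0.001], [0.001, -0.001, -1.0]]
ft_force: [-0.5, -0.0, -2.7]
grip_width: 0.0231
```

```bash
python3 st.py; python3 - <<'E'
from h import *
for n in ['scene','top']:
    p=env.get_image(n); f=p['frame']; c=f[130:280,120:280] if n=='scene' else f[200:320,380:500]
    cv2.imwrite('pics/g3_%s.png'%n,cv2.resize(c,None,fx=4,fy=4,interpolation=2))
E
```

```text
5.8 [ 0.5241 -0.2726  0.27  ] 
 [[-0.0176  0.9998 -0.0006]
 [ 0.9998  0.0176  0.0005]
 [ 0.0005 -0.0006 -1.    ]] 
 q [-38.9579  25.0603  64.4777   0.0028  90.5072 -39.9676] F [-0.4559 -0.0244 -2.7182] T [ 0.0347  0.0198 -0.0002] 0.02311116231886606
```

View pics/g3_scene.png

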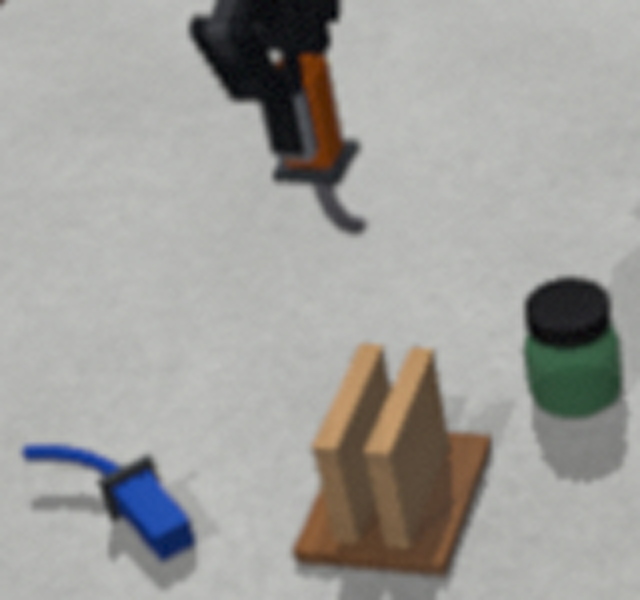

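View pics/g3_top.png

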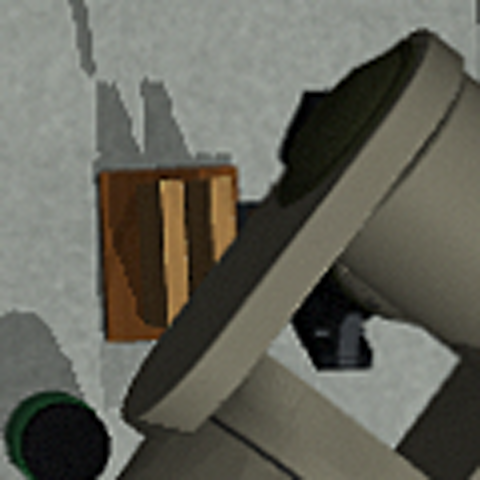

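The pin is out of the stand, held square in the jaws, and its rod curls towards the robot as wanted. Next I'll carry it over to the eye.

>>> servo_tool(commands=[{"linear": [25, 1, -1], "angular": [0, 0, -1.7], "gripper": -1}, {"linear": [60, 2, -1], "angular": [0, 0, -1.7], "gripper": -1}, {"linear": [100, 4, -1], "angular": [0, 0, -1.7], "gripper": -1}, {"linear": [145, 6, -1], "angular": [0, 0, -1.7], "gripper": -1}, {"linear": [190, 8, -1], "angular": [0, 0, -1.7], "gripper": -1}, {"linear": [235, 10, -1], "angular": [0, 0, -1.7], "gripper": -1}, {"linear": [275, 12, -1], "angular": [0, 0, -1.7], "gripper": -1}, {"linear": [305, 12.8, -1], "angular": [0, 0, -1.7], "gripper": -1}, {"linear": [327.6, 12.8, -1], "angular": [0, 0, -1.7], "gripper": -1}, {"linear": [327.6, 12.8, -1], "angular": [0, 0, -1.7], "gripper": -1}, {"linear": [327.6, 12.8, -1], "angular": [0, 0, -1.7], "gripper": -1}])

```text
time_s: 7.0
position: [0.531, 0.055, 0.2706]
tool_rot: [[-0.048, 0.999, -0.002], [0.999, 0.048, -0.0], [0.0, -0.002, -1.0]]
ft_force: [-0.6, 0.5, -1.5]
grip_width: 0.0233
```

```bash
python3 st.py; python3 - <<'E'
from h import *
for n in ['scene','top']:
    p=env.get_image(n); f=p['frame']; cv2.imwrite('pics/g4_%s.png'%n,f)
E
```

```text
7.0 [0.531  0.055  0.2706] 
 [[-0.048   0.9988 -0.002 ]
 [ 0.9988  0.048  -0.0001]
 [ 0.     -0.002  -1.    ]] 
 q [-6.7951 19.1368 73.7337 -0.0174 87.2434 -9.5446] F [-0.6228  0.4873 -1.5295] T [-0.0504  0.0054  0.0257] 0.023276659249470085
```

View pics/g4_scene.png

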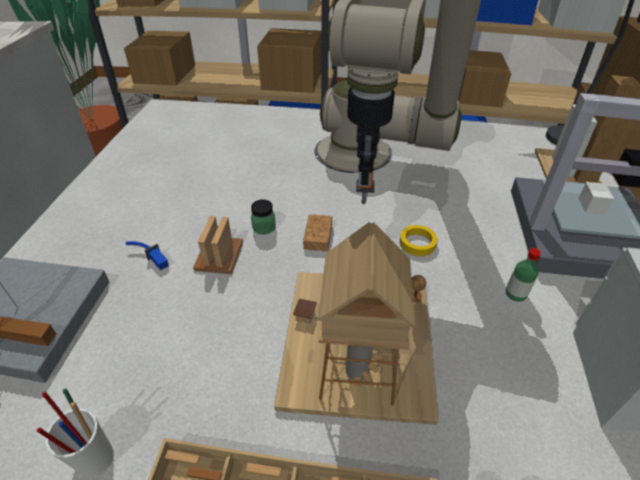

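View pics/g4_top.png

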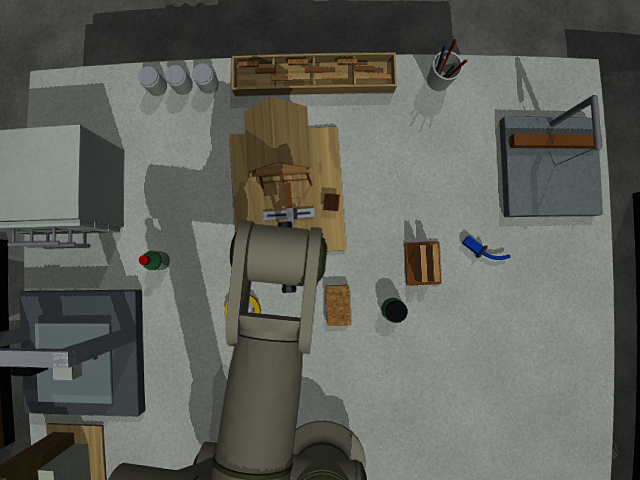

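>>> servo_tool(commands=[{"linear": [0, 0, 0], "angular": [-7, 0, 0], "gripper": -1}, {"linear": [0, 0, 0], "angular": [-14, 0, 0], "gripper": -1}, {"linear": [0, 0, 0], "angular": [-21, 0, 0], "gripper": -1}, {"linear": [0, 0, 0], "angular": [-28, 0, 0], "gripper": -1}, {"linear": [0, 0, 0], "angular": [-34, 0, 0], "gripper": -1}, {"linear": [0, 0, 0], "angular": [-40, 0, 0], "gripper": -1}, {"linear": [0, 0, 0], "angular": [-40, 0, 0], "gripper": -1}])

```text
time_s: 7.8
position: [0.5293, 0.0542, 0.27]
tool_rot: [[-0.045, 0.767, 0.64], [0.999, 0.035, 0.03], [0.001, 0.64, -0.768]]
ft_force: [-0.1, 0.7, -1.6]
grip_width: 0.0233
```

```bash
python3 st.py;python3 kin.py
```

```text
7.8 [0.5293 0.0542 0.27  ] 
 [[-0.0454  0.7672  0.6398]
 [ 0.999   0.0345  0.0295]
 [ 0.0006  0.6405 -0.768 ]] 
 q [-11.0855   5.6741 102.1169  15.6872  34.1991 -23.6514] F [-0.0517  0.6758 -1.6277] T [-0.0949  0.4965 -0.0183] 0.023338216279460363
[0.05850004 0.48255256 0.35634221 0.22303284 0.        ] [ -5.02105011   4.53599138  13.29114496  -0.17845964  13.40417617
  -0.21368262 -18.37724277   5.49604222  -7.12524451   2.92729805
   5.39832853 -15.92329435  -3.45301415   3.35623926  -0.02696716]
```

```bash
cat > kin.py <<'E'
import json,numpy as np
from scipy.optimize import least_squares
from scipy.spatial.transform import Rotation as Ro
L=[json.loads(l) for l in open('log.txt')]
seen={}
for q,p,R in L: seen[tuple(np.round(q,1))]=(np.array(q),np.array(p),np.array(R))
R0=np.array([[-9.13569021e-01,4.06682783e-01,-8.7e-04],[4.06683595e-01,9.13568297e-01,-1.19e-03],[3.1e-04,-1.44e-03,-1]])
D=list(seen.values())+[(np.array([53.668,21.842,74.385,0,83.858,-12.335]),np.array([0.22351106,0.50223928,0.24169974]),R0)]
def fk(x,q):
    h,a,b,c,d,l,e,f=x
    A=Ro.from_euler('z',q[0],degrees=True)
    p=A.apply([e,0,h]); A=A*Ro.from_euler('y',q[1],degrees=True)
    p=p+A.apply([0,0,a]); A=A*Ro.from_euler('y',q[2],degrees=True)
    p=p+A.apply([c,d,b]); A=A*Ro.from_euler('z',q[3],degrees=True)*Ro.from_euler('y',q[4],degrees=True)
    p=p+A.apply([f,0,l]); A=A*Ro.from_euler('z',q[5],degrees=True)
    return p,A.as_matrix()
def res(x):
    o=[]
    for q,p,R in D:
        o+=list(fk(x,q)[0]-p)
    return np.array(o+list(1e-2*(np.array(x)-x0)))*1000
x0=np.array([.3,.45,.4,0,.1175,.22,0,0])
s=least_squares(res,x0); X=s.x
if __name__=='__main__':
    np.set_printoptions(suppress=True,precision=4)
    print(X); print(np.round(res(X)[:3*len(D)].reshape(-1,3),1))
    q,p,R=D[-2]; print(fk(X,q)[1],'\n',R)
    q,p,R=D[1]; print(fk(X,q)[1],'\n',R)
E
python3 kin.py
```

```text
[ 0.1302  0.5366  0.3509  0.1029  0.1175  0.2463 -0.0001 -0.0002]
[[-0.   0.   0. ]
 [-0.   0.  -0. ]
 [-0.   0.  -0. ]
 [-0.   0.   0. ]
 [ 0.   0.  -0. ]
 [ 0.  -0.1 -0. ]
 [ 0.   0.  -0. ]]
[[-0.7672 -0.0454  0.6398]
 [-0.0345  0.999   0.0295]
 [-0.6405  0.0006 -0.768 ]] 
 [[-0.0454  0.7672  0.6398]
 [ 0.999   0.0345  0.0295]
 [ 0.0006  0.6405 -0.768 ]]
[[-0.9998 -0.0179  0.001 ]
 [-0.0179  0.9998 -0.0008]
 [-0.001  -0.0008 -1.    ]] 
 [[-0.0179  0.9998  0.001 ]
 [ 0.9998  0.0179 -0.0008]
 [-0.0008  0.001  -1.    ]]
```

```bash
cat > ik.py <<'E'
from kin import *
lo=np.array([-178.18,-50.72,12.68,-81.47,9.98,-165.26]);hi=np.array([178.18,133.34,142.11,261.47,163.14,165.26])
M=np.array([[0,-1,0],[1,0,0],[0,0,1.]])
def fkt(q):
    p,R=fk(X,q); return p,R@M
def ik(p,R,q0):
    def r(q):
        P,A=fkt(q); return np.r_[(P-p)*1000,Ro.from_matrix(A.T@R).as_rotvec()*200]
    s=least_squares(r,np.clip(q0,lo+.01,hi-.01),bounds=(lo,hi),xtol=1e-10,ftol=1e-10)
    return s.x,np.abs(s.fun).max()
E0=np.array([0.586,0.0578,0.118]); PZ=0.0258
def pose(alpha,th,up=0,E=E0,back=0):
    """alpha: world azimuth of lean/curl dir (deg); th lean"""
    t=np.radians(th); d=np.array([np.cos(np.radians(alpha)),np.sin(np.radians(alpha)),0]); Z=np.array([0,0,1.]); ex=-d
    org=E+.07*d+.07*(np.cos(t)*ex+np.sin(t)*Z)+up*Z
    pz=np.sin(t)*d+np.cos(t)*Z; px=np.cos(t)*ex+np.sin(t)*Z
    R=np.c_[np.cross(px,-pz),px,-pz]
    return org+PZ*pz,R
E
cat > sc.py <<'E'
from ik import *
np.set_printoptions(suppress=True,precision=0,linewidth=150)
rng=np.random.default_rng(0)
for al in range(60,301,20):
    best=None
    for k in range(25):
        q0=rng.uniform(lo,hi); q0[:3]=[0,15,90]+rng.uniform(-15,15,3)
        q,e=ik(*pose(al,58),q0)
        if e<1 :
            qs=[q]; ok=True
            for th in range(55,-1,-5):
                q,e=ik(*pose(al,th),q); ok&=e<1
                if np.abs(q-qs[-1]).max()>40: ok=False
                qs.append(q)
            Q=np.array(qs); m=np.minimum(Q-lo,hi-Q).min()
            if ok and (best is None or m>best[0]+1): best=(m,Q)
    print(al, None if best is None else (round(best[0],1),best[1][0],best[1][6],best[1][-1], 'maxstep',np.abs(np.diff(best[1],axis=0)).max()))
E
python3 sc.py
```

```text
60 (np.float64(30.6), array([ 13.,  52.,  43., -47., 122., 121.]), array([  6.,  40.,  59., -24.,  99., 126.]), array([ -6.,  31.,  77.,   0.,  73., 114.]), 'maxstep', np.float64(4.604487036058438))
80 (np.float64(30.3), array([ 17.,  45.,  59., -51., 104., 117.]), array([  8.,  36.,  67., -28.,  88., 112.]), array([-6., 31., 77.,  0., 73., 94.]), 'maxstep', np.float64(5.153671911313827))
100 (np.float64(24.5), array([ 20.,  38.,  75., -57.,  86., 114.]), array([  8.,  31.,  76., -31.,  75.,  97.]), array([-6., 31., 77.,  0., 73., 74.]), 'maxstep', np.float64(5.275861400700274))
120 (np.float64(15.7), array([ 20.,  31.,  90., -66.,  66., 113.]), array([  7.,  27.,  84., -32.,  61.,  81.]), array([-6., 31., 77.,  0., 73., 54.]), 'maxstep', np.float64(6.341763728943299))
140 (np.float64(0.9), array([ 15.,  24., 104., -81.,  45., 114.]), array([  4.,  23.,  92., -28.,  47.,  60.]), array([-6., 31., 77., -0., 73., 34.]), 'maxstep', np.float64(10.549099087290628))
160 None
180 None
200 (np.float64(21.6), array([ -26.,   16.,  120.,   96.,   38., -125.]), array([-14.,  18.,  99.,  26.,  40
[... 457 characters left out ...]
., -66.]), 'maxstep', np.float64(5.780191254578369))
260 (np.float64(40.5), array([ -32.,   34.,   83.,   52.,   92., -125.]), array([ -21.,   29.,   81.,   30.,   79., -109.]), array([ -6.,  31.,  77.,   0.,  73., -86.]), 'maxstep', np.float64(5.231129207318867))
280 (np.float64(37.2), array([ -28.,   41.,   68.,   45.,  109., -128.]), array([ -19.,   33.,   72.,   26.,   90., -122.]), array([  -6.,   31.,   77.,   -0.,   73., -106.]), 'maxstep', np.float64(4.913881013050817))
300 (np.float64(28.8), array([ -23.,   48.,   52.,   39.,  125., -133.]), array([ -16.,   37.,   63.,   21.,  101., -136.]), array([  -6.,   31.,   77.,   -0.,   73., -126.]), 'maxstep', np.float64(4.765835029144043))
```

```bash
cat > rel.py <<'E'
from ik import *
def rel(p0,R0,p,R):
    return np.round(R0.T@(p-p0)*1000,1), np.round(Ro.from_matrix(R0.T@R).as_rotvec(degrees=True),2)
E
python3 - <<'E'
from rel import *
np.set_printoptions(suppress=True,linewidth=150)
_,Ra=pose(182.75,0); p0=np.array([.531,.055,.2706]); R0=Ra@Ro.from_rotvec([-40,0,0],degrees=True).as_matrix()
print(np.round(R0,3))
p58,_=pose(240,58,up=.06)
q=np.array([-11.0855,5.6741,102.1169,15.6872,34.1991,-23.6514])
for al,th,w in [(190,32,.15),(205,25,.35),(225,25,.65),(240,25,1),(240,40,1),(240,58,1)]:
    p=p0*(1-w)+p58*w; R=pose(al,th)[1]; q,e=ik(p,R,q); print(al,th,rel(p0,R0,p,R),np.round(q,1),round(e,3))
E
```

```text
[[-0.048  0.765  0.642]
 [ 0.999  0.037  0.031]
 [ 0.     0.643 -0.766]]
190 32 (array([-6.9,  1. ,  4.7]), array([ 7.99,  4.26, -5.87])) [-13.2   8.   96.1  16.5  47.2 -31.3] 0.0
205 25 (array([-16.1,   2.4,  11. ]), array([ 14.81,  11.99, -18.82])) [-15.9  11.4  89.8  18.5  60.7 -47.4] 0.0
225 25 (array([-29.8,   4.5,  20.4]), array([ 14.31,  22.76, -35.73])) [-20.   14.9  86.1  24.1  69.6 -71.6] 0.0
240 25 (array([-45.9,   6.9,  31.3]), array([ 13.73,  30.84, -48.41])) [-22.2  18.7  81.6  25.4  77.3 -87.3] 0.0
240 40 (array([-45.9,   6.9,  31.3]), array([  0.  ,  36.8 , -43.86])) [-28.5  19.   87.5  41.4  76.5 -99.6] 0.0
240 58 (array([-45.9,   6.9,  31.3]), array([-16.47,  43.37, -37.7 ])) [ -34.6   21.9   94.1   59.1   80.1 -114.6] 0.0
```

>>> servo_tool(commands=[{"linear": [-6.9, 1.0, 4.7], "angular": [8, 4.3, -5.9], "gripper": -1}, {"linear": [-6.9, 1.0, 4.7], "angular": [8, 4.3, -5.9], "gripper": -1}, {"linear": [-16.1, 2.4, 11], "angular": [14.8, 12, -18.8], "gripper": -1}, {"linear": [-16.1, 2.4, 11], "angular": [14.8, 12, -18.8], "gripper": -1}, {"linear": [-29.8, 4.5, 20.4], "angular": [14.3, 22.8, -35.7], "gripper": -1}, {"linear": [-29.8, 4.5, 20.4], "angular": [14.3, 22.8, -35.7], "gripper": -1}, {"linear": [-29.8, 4.5, 20.4], "angular": [14.3, 22.8, -35.7], "gripper": -1}, {"linear": [-45.9, 6.9, 31.3], "angular": [13.7, 30.8, -48.4], "gripper": -1}, {"linear": [-45.9, 6.9, 31.3], "angular": [13.7, 30.8, -48.4], "gripper": -1}, {"linear": [-45.9, 6.9, 31.3], "angular": [0, 36.8, -43.9], "gripper": -1}, {"linear": [-45.9, 6.9, 31.3], "angular": [0, 36.8, -43.9], "gripper": -1}, {"linear": [-45.9, 6.9, 31.3], "angular": [-16.5, 43.4, -37.7], "gripper": -1}, {"linear": [-45.9, 6.9, 31.3], "angular": [-16.5, 43.4, -37.7], "gripper": -1}, {"linear": [-45.9, 6.9, 31.3], "angular": [-16.5, 43.4, -37.7], "gripper": -1}, {"linear": [-45.9, 6.9, 31.3], "angular": [-16.5, 43.4, -37.7], "gripper": -1}])

```text
time_s: 9.3
position: [0.559, 0.0092, 0.2517]
tool_rot: [[-0.866, 0.268, 0.422], [0.5, 0.46, 0.734], [0.002, 0.846, -0.533]]
ft_force: [-0.4, -0.3, -0.6]
grip_width: 0.0229
```

```bash
python3 st.py; python3 - <<'E'
from rel import *
from h import *
np.set_printoptions(suppress=True)
p,R=pose(240,58,up=.06); print(p,R)
for n in ['scene','top']:
    im=env.get_image(n); f=im['frame']; cv2.imwrite('pics/g5_%s.png'%n,f)
    print(n,'tip pred',proj(im,E0+[0,0,.06]))
    if n=='top': cv2.imwrite('pics/g5_tz.png',cv2.resize(f[180:300,230:370],None,fx=5,fy=5,interpolation=2))
E
```

```text
9.3 [0.559  0.0092 0.2517] 
 [[-0.866   0.2679  0.4223]
 [ 0.5001  0.4602  0.7335]
 [ 0.0022  0.8464 -0.5325]] 
 q [ -34.6495   21.9443   93.8426   58.8532   80.2738 -114.2852] F [-0.3607 -0.337  -0.5533] T [-0.5621  0.3286 -0.0062] 0.022911792709519985
[0.55860735 0.01035455 0.25103528] [[-0.8660254   0.26495963  0.42402405]
 [ 0.5         0.45892354  0.73443119]
 [-0.          0.8480481  -0.52991926]]
scene tip pred [360.23075803 233.60666239]
top tip pred [289.48111096 233.31570173]
```

View pics/g5_scene.png

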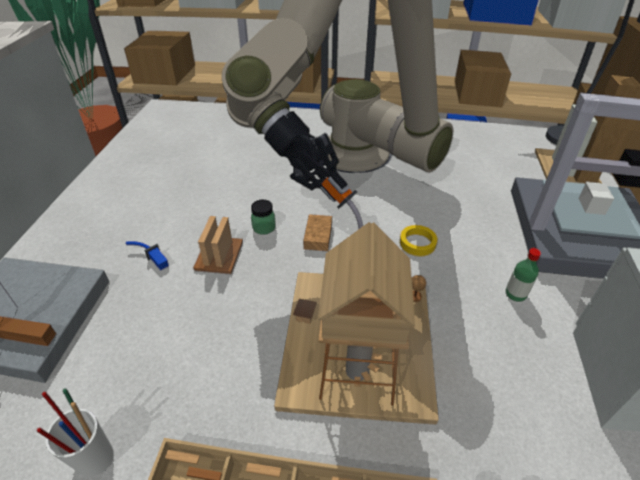

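View pics/g5_tz.png

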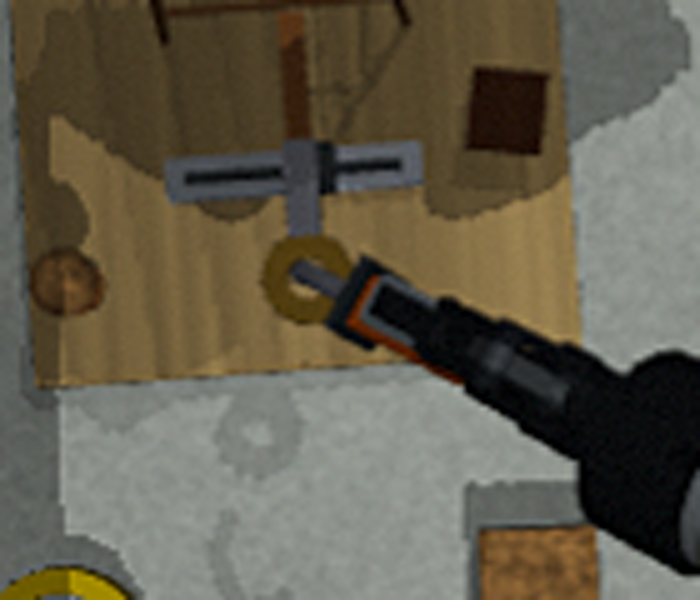

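>>> servo_tool(commands=[{"linear": [0, -12.7, 8], "angular": [0, 0, 0], "gripper": -1}, {"linear": [0, -25.5, 16], "angular": [0, 0, 0], "gripper": -1}, {"linear": [0, -34, 21], "angular": [0, 0, 0], "gripper": -1}, {"linear": [0, -38.2, 23.8], "angular": [0, 0, 0], "gripper": -1}, {"linear": [0, -38.2, 23.8], "angular": [0, 0, 0], "gripper": -1}, {"linear": [0, -38.2, 23.8], "angular": [0, 0, 0], "gripper": -1}])

```text
time_s: 10.0
position: [0.559, 0.0103, 0.2076]
tool_rot: [[-0.866, 0.264, 0.424], [0.5, 0.459, 0.734], [-0.001, 0.848, -0.53]]
ft_force: [0.1, -0.2, -1.4]
grip_width: 0.0232
```

```bash
cat > look.py <<'E'
from rel import *
from h import *
import sys
o=env.observe(); P=o['position'];R=o['tool_rot']
tipw=P+R@np.array([0,-.033,PZ+.059]); orgw=P+R@np.array([0,0,PZ])
im=env.get_image('top'); f=im['frame']; print('tip est',tipw,'rel eye mm',(tipw-E0)*1000,'px',proj(im,tipw),'org',(orgw-E0)*1000)
z=cv2.resize(f[210:270,255:335],None,fx=8,fy=8,interpolation=2)
t=lambda a:(int((a[0]-255)*8+4),int((a[1]-210)*8+4))
cv2.drawMarker(z,t(proj(im,tipw)),(255,0,255),0,12,1); cv2.drawMarker(z,t(proj(im,E0)),(255,255,0),1,12,1)
cv2.imwrite('pics/'+sys.argv[1],z)
E
python3 st.py; python3 look.py l1.png
```

```text
10.0 [0.559  0.0103 0.2076] 
 [[-0.866   0.2642  0.4245]
 [ 0.5     0.459   0.7343]
 [-0.0008  0.8482 -0.5297]] 
 q [ -34.5993   25.5563   97.2104   60.3167   76.7122 -120.5955] F [ 0.0573 -0.1558 -1.3671] T [-0.5797  0.3713  0.0123] 0.0232274609180643
tip est [0.58628587 0.0574465  0.13471463] rel eye mm [ 0.28586552 -0.35349925 16.71463494] px [290.85480436 234.43003147] org [-16.03922188 -28.53204928  75.9553375 ]
```

View pics/l1.png

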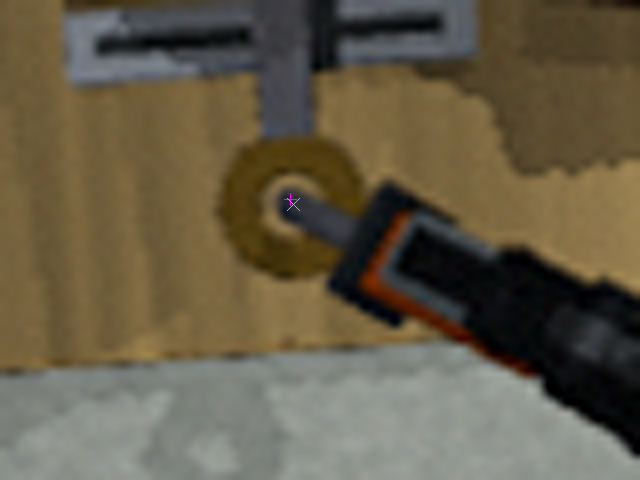

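```bash
python3 - <<'E'
from rel import *
p0,R0=pose(240,58,up=.015)
for th,up in [(58,.007),(58,0),(55,0),(52,0),(49,0),(46,0),(43,0),(40,0)]:
    a,b=rel(p0,R0,*pose(240,th,up=up)); print(th,a.tolist(),b.tolist())
E
```

```text
58 [0.0, -6.8, 4.2] [0.0, 0.0, 0.0]
58 [0.0, -12.7, 7.9] [0.0, 0.0, 0.0]
55 [0.0, -11.5, 11.6] [3.0, 0.0, -0.0]
52 [0.0, -10.4, 15.4] [6.0, 0.0, -0.0]
49 [0.0, -9.5, 19.2] [9.0, 0.0, -0.0]
46 [0.0, -8.9, 23.1] [12.0, 0.0, 0.0]
43 [0.0, -8.4, 26.9] [15.0, 0.0, 0.0]
40 [0.0, -8.2, 30.8] [18.0, -0.0, 0.0]
```

>>> servo_tool(commands=[{"linear": [0, -3.4, 2.1], "angular": [0, 0, 0], "gripper": -1}, {"linear": [0, -6.8, 4.2], "angular": [0, 0, 0], "gripper": -1}, {"linear": [0, -12.7, 7.9], "angular": [0, 0, 0], "gripper": -1}, {"linear": [0, -12.7, 7.9], "angular": [0, 0, 0], "gripper": -1}, {"linear": [0, -11.5, 11.6], "angular": [3, 0, 0], "gripper": -1}, {"linear": [0, -10.4, 15.4], "angular": [6, 0, 0], "gripper": -1}, {"linear": [0, -9.5, 19.2], "angular": [9, 0, 0], "gripper": -1}, {"linear": [0, -8.9, 23.1], "angular": [12, 0, 0], "gripper": -1}, {"linear": [0, -8.9, 23.1], "angular": [12, 0, 0], "gripper": -1}])

```text
time_s: 10.95
position: [0.5665, 0.0239, 0.1879]
tool_rot: [[-0.867, 0.346, 0.36], [0.499, 0.602, 0.623], [-0.001, 0.72, -0.694]]
ft_force: [-0.6, 0.6, -1.6]
grip_width: 0.0232
```

```bash
python3 st.py; python3 look.py l2.png; python3 - <<'E'
from rel import *
p0,R0=pose(240,46)
print(p0,R0)
for th in [42,38,34,30,26,22,18,14]:
    a,b=rel(p0,R0,*pose(240,th)); print(th,a.tolist(),b.tolist())
E
```

```text
10.95 [0.5665 0.0239 0.1879] 
 [[-0.8666  0.3457  0.3599]
 [ 0.4991  0.6022  0.6231]
 [-0.0013  0.7196 -0.6944]] 
 q [ -28.9134   24.5754   94.2793   50.1041   69.6852 -111.0751] F [-0.6427  0.5721 -1.5727] T [-0.5083  0.2516  0.0009] 0.0231790074869727
tip est [0.58561906 0.05691049 0.10525131] rel eye mm [ -0.38093787  -0.88950895 -12.74868917] px [291.86077398 235.50145902] org [-10.20862422 -17.78262349  51.96637292]
[0.56603356 0.02321711 0.18627597] [[-8.66025404e-01  3.47329185e-01  3.59669900e-01]
 [ 5.00000000e-01  6.01591796e-01  6.22966541e-01]
 [ 5.55111512e-17  7.19339800e-01 -6.94658370e-01]]
42 [0.0, 1.6, 4.9] [4.0, -0.0, -0.0]
38 [0.0, 2.9, 10.0] [8.0, 0.0, -0.0]
34 [0.0, 3.8, 15.1] [12.0, 0.0, -0.0]
30 [0.0, 4.4, 20.3] [16.0, 0.0, -0.0]
26 [0.0, 4.6, 25.5] [20.0, 0.0, -0.0]
22 [0.0, 4.4, 30.7] [24.0, -0.0, -0.0]
18 [0.0, 3.9, 35.9] [28.0, -0.0, -0.0]
14 [0.0, 3.0, 41.0] [32.0, -0.0, -0.0]
```

View pics/l2.png

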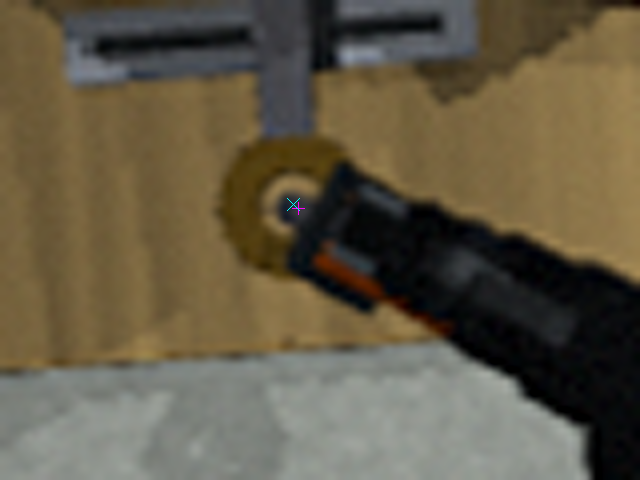

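>>> servo_tool(commands=[{"linear": [0, 1.6, 4.9], "angular": [4, 0, 0], "gripper": -1}, {"linear": [0, 2.9, 10], "angular": [8, 0, 0], "gripper": -1}, {"linear": [0, 3.8, 15.1], "angular": [12, 0, 0], "gripper": -1}, {"linear": [0, 4.4, 20.3], "angular": [16, 0, 0], "gripper": -1}, {"linear": [0, 4.4, 20.3], "angular": [16, 0, 0], "gripper": -1}])

```text
time_s: 11.5
position: [0.5752, 0.0393, 0.1763]
tool_rot: [[-0.867, 0.432, 0.25], [0.499, 0.75, 0.434], [0.0, 0.501, -0.865]]
ft_force: [0.2, -0.5, -1.0]
grip_width: 0.023
```

```bash
python3 st.py; python3 look.py l3.png; python3 - <<'E'
from rel import *
p0,R0=pose(240,30)
print(p0,R0)
for th in [27,24,21,18,15,12,9,6,3,0]:
    a,b=rel(p0,R0,*pose(240,th)); print(th,a.tolist(),b.tolist())
E
```

```text
11.5 [0.5752 0.0393 0.1763] 
 [[-0.8667  0.4319  0.2495]
 [ 0.4988  0.75    0.4345]
 [ 0.0005  0.501  -0.8654]] 
 q [-20.6246  24.2428  88.4097  32.7895  65.9457 -94.0043] F [ 0.1533 -0.5277 -1.0136] T [-0.2856  0.2327 -0.0174] 0.02301521635501193
tip est [0.58207219 0.05141732 0.0864232 ] rel eye mm [ -3.9278082   -6.38267991 -31.57679708] px [294.65066831 237.41292599] org [-4.39920096 -7.26743574 36.01754437]
[0.57486089 0.03850649 0.17534346] [[-8.66025404e-01  4.33012702e-01  2.50000000e-01]
 [ 5.00000000e-01  7.50000000e-01  4.33012702e-01]
 [ 5.55111512e-17  5.00000000e-01 -8.66025404e-01]]
27 [0.0, 1.3, 3.7] [3.0, -0.0, -0.0]
24 [0.0, 2.3, 7.5] [6.0, -0.0, -0.0]
21 [0.0, 3.2, 11.3] [9.0, -0.0, -0.0]
18 [0.0, 3.8, 15.1] [12.0, -0.0, 0.0]
15 [0.0, 4.3, 19.0] [15.0, -0.0, 0.0]
12 [0.0, 4.5, 22.9] [18.0, -0.0, -0.0]
9 [0.0, 4.6, 26.8] [21.0, -0.0, 0.0]
6 [0.0, 4.4, 30.7] [24.0, -0.0, 0.0]
3 [0.0, 4.1, 34.6] [27.0, -0.0, -0.0]
0 [0.0, 3.5, 38.5] [30.0, -0.0, 0.0]
```

View pics/l3.png

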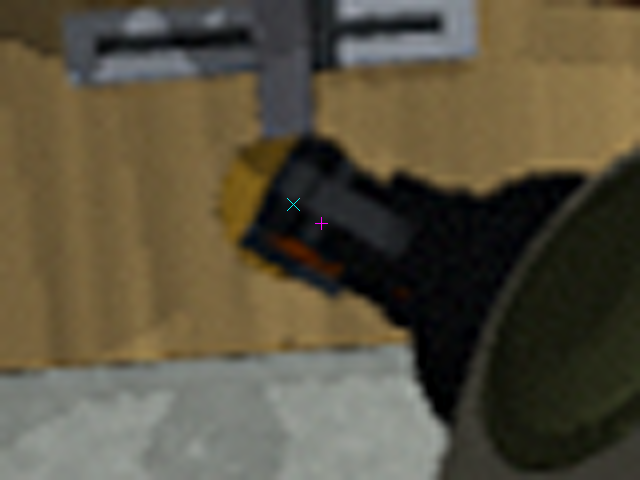

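No contact forces so far: the rod is feeding through the hole freely. I'll continue to nearly home.

>>> servo_tool(commands=[{"linear": [0, 1.3, 3.7], "angular": [3, 0, 0], "gripper": -1}, {"linear": [0, 2.3, 7.5], "angular": [6, 0, 0], "gripper": -1}, {"linear": [0, 3.2, 11.3], "angular": [9, 0, 0], "gripper": -1}, {"linear": [0, 3.8, 15.1], "angular": [12, 0, 0], "gripper": -1}, {"linear": [0, 4.3, 19], "angular": [15, 0, 0], "gripper": -1}, {"linear": [0, 4.5, 22.9], "angular": [18, 0, 0], "gripper": -1}, {"linear": [0, 4.6, 26.8], "angular": [21, 0, 0], "gripper": -1}, {"linear": [0, 4.4, 30.7], "angular": [24, 0, 0], "gripper": -1}, {"linear": [0, 4.4, 30.7], "angular": [24, 0, 0], "gripper": -1}])

```text
time_s: 12.45
position: [0.5842, 0.0554, 0.1509]
tool_rot: [[-0.866, 0.497, 0.05], [0.5, 0.861, 0.093], [0.004, 0.106, -0.994]]
ft_force: [-0.5, 0.1, -1.8]
grip_width: 0.0234
```

```bash
python3 st.py; python3 look.py l4.png; python3 - <<'E'
from rel import *
p0,R0=pose(240,6)
for th,up in [(4,0),(2,0),(0,0),(0,-.001),(0,-.002)]:
    a,b=rel(p0,R0,*pose(240,th,up=up)); print(th,a.tolist(),b.tolist())
print(p0)
E
```

```text
12.45 [0.5842 0.0554 0.1509] 
 [[-0.8662  0.4971  0.0499]
 [ 0.4996  0.8612  0.0935]
 [ 0.0035  0.1059 -0.9944]] 
 q [ -8.603   28.7133  79.053    6.0914  70.3017 -70.5757] F [-0.5046  0.0733 -1.789 ] T [-0.046   0.026  -0.0703] 0.023392611873476386
tip est [0.57206655 0.03486329 0.06309642] rel eye mm [-13.93344851 -22.93671469 -54.90358081] px [302.01670369 241.90640679] org [-0.47107186 -0.03380442  7.25927881]
4 [-0.0, 0.9, 2.5] [2.0, 0.0, 0.0]
2 [-0.0, 1.6, 4.9] [4.0, 0.0, -0.0]
0 [-0.0, 2.3, 7.5] [6.0, 0.0, -0.0]
0 [-0.0, 2.2, 8.5] [6.0, 0.0, -0.0]
0 [-0.0, 2.1, 9.4] [6.0, 0.0, -0.0]
[0.58445985 0.05513238 0.15097566]
```

>>> servo_tool(commands=[{"linear": [0, 0.9, 2.5], "angular": [2, 0, 0], "gripper": -1}, {"linear": [0, 1.6, 4.9], "angular": [4, 0, 0], "gripper": -1}, {"linear": [0, 2.3, 7.5], "angular": [6, 0, 0], "gripper": -1}, {"linear": [0, 2.3, 7.5], "angular": [6, 0, 0], "gripper": -1}, {"linear": [0, 2.3, 7.5], "angular": [6, 0, 0], "gripper": -1}])

```text
time_s: 13.0
position: [0.586, 0.0573, 0.1446]
tool_rot: [[-0.866, 0.501, 0.0], [0.501, 0.866, 0.003], [0.001, 0.002, -1.0]]
ft_force: [-0.1, -0.3, -1.6]
grip_width: 0.0236
```

```bash
python3 st.py; python3 look.py l4.png
```

```text
13.0 [0.586  0.0573 0.1446] 
 [[-0.8656  0.5008  0.0001]
 [ 0.5008  0.8656  0.0028]
 [ 0.0014  0.0025 -1.    ]] 
 q [ -5.9941  30.4406  76.7452   0.169   72.8272 -65.9924] F [-0.1247 -0.312  -1.5992] T [-0.0364  0.0318 -0.0578] 0.023613608698090132
tip est [0.56943706 0.02899482 0.05973068] rel eye mm [-16.56294239 -28.80518461 -58.26932302] px [304.48580882 242.9940796 ] org [-0.04142132 -0.40812316  0.81236824]
```

>>> servo_tool(commands=[{"linear": [0, 0, 1], "angular": [0, 0, 0], "gripper": -1}, {"linear": [0, 0, 1.5], "angular": [0, 0, 0], "gripper": -1}, {"linear": [0, 0, 2], "angular": [0, 0, 0], "gripper": -1}, {"linear": [0, 0, 2], "angular": [0, 0, 0], "gripper": -1}])

```text
time_s: 13.45
position: [0.5862, 0.0573, 0.1438]
tool_rot: [[-0.866, 0.501, 0.001], [0.501, 0.866, 0.0], [-0.001, 0.001, -1.0]]
ft_force: [-3.3, -1.9, 7.1]
grip_width: 0.0234
```

>>> servo_tool(commands=[{"linear": [0, 0, -1], "angular": [0, 0, 0], "gripper": -1}, {"linear": [0, 0, -1], "angular": [0, 0, 0], "gripper": -0.2}, {"linear": [0, 0, -1], "angular": [0, 0, 0], "gripper": 0.2}, {"linear": [0, 0, -1], "angular": [0, 0, 0], "gripper": 0.6}, {"linear": [0, 0, -1], "angular": [0, 0, 0], "gripper": 0.6}, {"linear": [0, 0, -1], "angular": [0, 0, 0], "gripper": 0.6}, {"linear": [0, 0, -1], "angular": [0, 0, 0], "gripper": 0.6}, {"linear": [0, 0, -1], "angular": [0, 0, 0], "gripper": 0.6}])

```text
time_s: 14.25
position: [0.5862, 0.0577, 0.1438]
tool_rot: [[-0.866, 0.5, 0.0], [0.5, 0.866, 0.001], [0.0, 0.001, -1.0]]
ft_force: [1.0, 0.2, -0.4]
grip_width: 0.0686
```

>>> servo_tool(commands=[{"linear": [0, 0, -15], "angular": [0, 0, 0], "gripper": 0.6}, {"linear": [0, 0, -40], "angular": [0, 0, 0], "gripper": 0.6}, {"linear": [0, 0, -70], "angular": [0, 0, 0], "gripper": 0.6}, {"linear": [0, 0, -100], "angular": [0, 0, 0], "gripper": 0.6}, {"linear": [0, 0, -120], "angular": [0, 0, 0], "gripper": 0.6}, {"linear": [0, 0, -120], "angular": [0, 0, 0], "gripper": 0.6}])

```text
time_s: 14.85
position: [0.587, 0.0576, 0.2667]
tool_rot: [[-0.866, 0.5, 0.006], [0.5, 0.866, 0.0], [-0.005, 0.003, -1.0]]
ft_force: [0.4, -0.8, 0.2]
grip_width: 0.0684
```

```bash
python3 st.py
```

```text
14.85 [0.587  0.0576 0.2667] 
 [[-0.8658  0.5003  0.0059]
 [ 0.5003  0.8658  0.    ]
 [-0.0051  0.003  -1.    ]] 
 q [ -5.8983  24.8906  65.2988   0.035   89.4724 -65.877 ] F [ 0.3812 -0.7605  0.235 ] T [ 0.0186 -0.0195  0.0033] 0.06836349165913515
```

>>> servo_tool(commands=[{"linear": [30, -17, 0], "angular": [0, 0, 0], "gripper": 0.6}, {"linear": [70, -40, 0], "angular": [0, 0, 0], "gripper": 0.6}, {"linear": [110, -63, 0], "angular": [0, 0, 0], "gripper": 0.6}, {"linear": [150, -87, 0], "angular": [0, 0, 0], "gripper": 0.6}, {"linear": [190, -110, 0], "angular": [0, 0, 0], "gripper": 0.6}, {"linear": [190, -110, 0], "angular": [0, 0, 0], "gripper": 0.6}, {"linear": [190, -110, 0], "angular": [0, 0, 0], "gripper": 0.6}, {"linear": [190, -110, 0], "angular": [0, 0, 0], "gripper": 0.6}])

```text
time_s: 15.65
position: [0.3673, 0.0574, 0.2634]
tool_rot: [[-0.866, 0.5, 0.0], [0.5, 0.866, 0.001], [0.0, 0.001, -1.0]]
ft_force: [0.5, -0.6, -1.3]
grip_width: 0.0676
```

```bash
python3 - <<'E'
from rel import *
from h import *
im=env.get_image('top'); f=im['frame']; cv2.imwrite('pics/f_top.png',f)
z=cv2.resize(f[200:270,250:335],None,fx=8,fy=8,interpolation=2)
t=lambda a:(int((a[0]-250)*8+4),int((a[1]-200)*8+4))
d=np.array([np.cos(np.radians(240)),np.sin(np.radians(240)),0]); n=np.array([-d[1],d[0],0])
for h,w in ((.006,.017),(.056,.012)):
    for i,j in ((1,1),(1,-1),(-1,1),(-1,-1)):
        cv2.drawMarker(z,t(proj(im,E0+w*(i*d+j*n)+[0,0,h])),(255,0,255) if h<.03 else (255,255,0),0,10,1)
cv2.imwrite('pics/f_z.png',z)
s=env.get_image('scene'); cv2.imwrite('pics/f_scene.png',s['frame'])
for q in ['tree','hut','glue','jar','tape','sander']:
    r=env.trace(im,q)
    print(q,[(round(k['confidence'],2),k['extent']) for k in r[:2]])
E
```

```text
tree [(0.58, [233.6, 225.1, 253.9, 241.6])]
hut [(0.65, [231.6, 97.6, 346.6, 256.8]), (0.52, [325.1, 193.9, 341.3, 210.6])]
glue [(0.65, [135.2, 251.5, 168.9, 271.6])]
jar [(0.77, [378.2, 298.9, 407.6, 323.8])]
tape [(0.81, [224.8, 293.1, 259.7, 328.3])]
sander [(0.51, [137.4, 249.6, 166.7, 271.3])]
```

View pics/f_z.png

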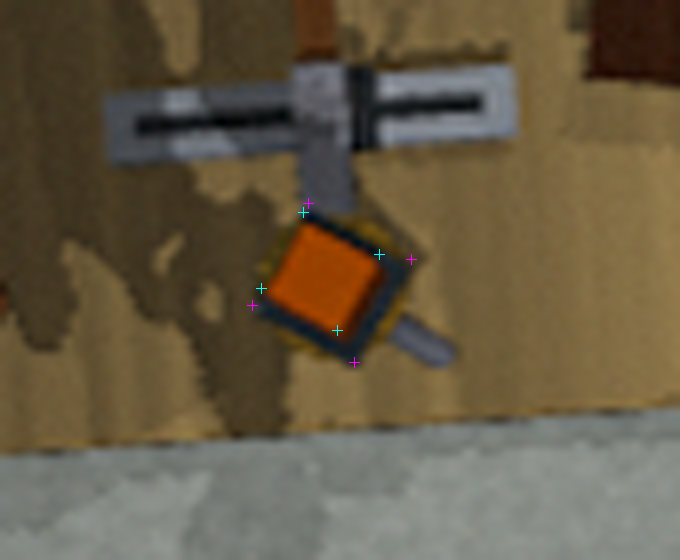

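View pics/f_top.png

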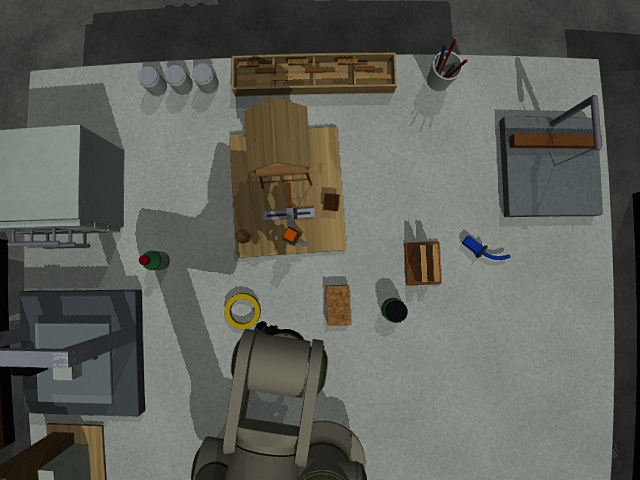

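```bash
python3 - <<'E'
from rel import *
from h import *
im=env.get_image('top'); f=im['frame'][215:255,270:312]; hsv=cv2.cvtColor(f,cv2.COLOR_BGR2HSV)
z=cv2.resize(f,None,fx=10,fy=10,interpolation=cv2.INTER_CUBIC); H=cv2.cvtColor(z,cv2.COLOR_BGR2HSV)
def cen(m):
    c,_=cv2.findContours(m.astype(np.uint8),0,1); c=max(c,key=cv2.contourArea); r=cv2.minAreaRect(c); return r
o=(H[...,0]<15)&(H[...,1]>180)
top=o&(H[...,2]>np.percentile(H[...,2][o],60)*.88)
for n,m in (('orange',o),('top',top)):
    r=cen(m); c=(np.array(r[0])-4.5)/10+[270,215]; print(n,r[1],r[2],c, 'px -> at z.174',atz(im,*c,.174))
print('expected top centre px',proj(im,E0+[0,0,.056]),'eye',proj(im,E0))
cv2.imwrite('pics/f_big.png',np.hstack([z,np.dstack([top*255]*3).astype(np.uint8)]))
s=env.get_image('scene'); print(proj(s,E0+[0,0,.03])); cv2.imwrite('pics/f_s.png',cv2.resize(s['frame'][190:330,280:440],None,fx=4,fy=4))
E
```

```text
orange (125.09120178222656, 113.87612915039062) 30.379127502441406 [290.32340393 234.66889343] px -> at z.174 [0.58323659 0.05624785 0.174     ]
top (99.25643920898438, 98.75997924804688) 28.988821029663086 [289.80095062 234.3275528 ] px -> at z.174 [0.58401604 0.0573883  0.174     ]
expected top centre px [289.598278   233.43481329] eye [291.14904478 235.01127321]
[359.22375611 245.22213766]
```

View pics/f_big.png

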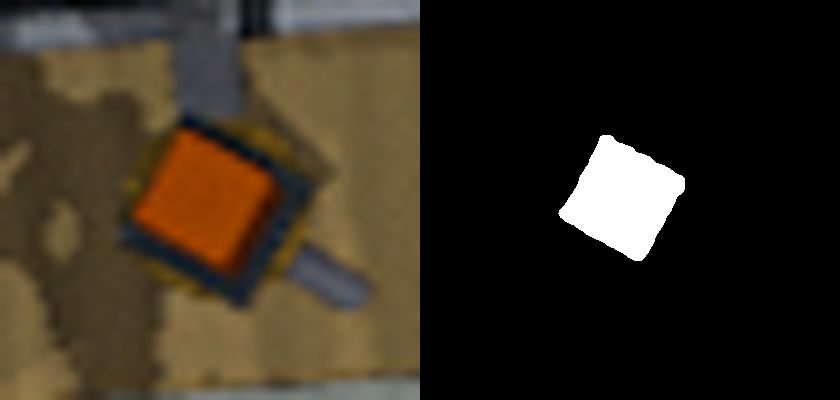

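View pics/f_s.png

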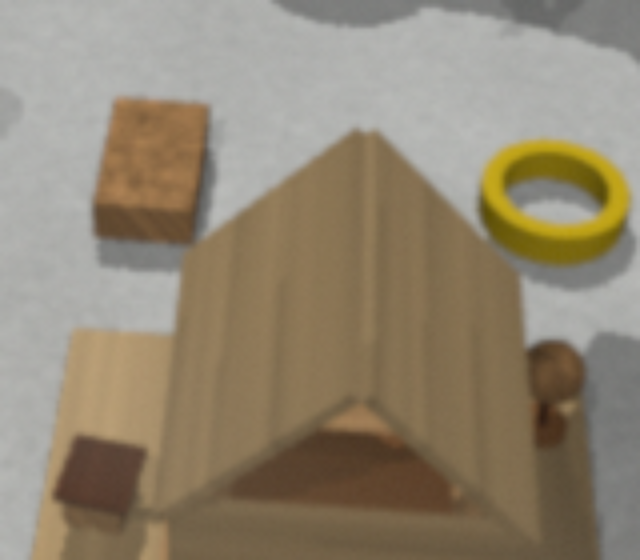

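```bash
python3 - <<'E'
from h import *
o=env.observe(); print(o['time_s'],o['position'],o['ft_force'],o['grip_width'])
print(env.close_job())
E
```

```text
16.15 [0.36676219 0.05749669 0.26365284] [ 0.53549742 -0.23193285 -0.58080661] 0.0678805135732212
the job is handed in; nothing more can be done
None
```

The pin is locked in the eye, let go, and the job is handed in at 16.2 s of the 64 s allowed. No verdict was reported, so what follows rests on my own checks.

**What I did:**
- I took the pin by its orange grip and drew it straight up out of the stand.
- I fed the rod through the eye by swinging the pin about its arc centre from a 58° lean to upright. The lean was towards the robot's right and back, because leaning straight back ran out of wrist range.
- While feeding there was no sign of contact on the force reading.
- I pressed the collar down lightly, which read about 7 N. The contact height was within 0.1 mm of what a seated collar should give.
- Then I opened the jaws and drew the arm well clear.

**Last checks:**
- **Pin position:** In the top view the collar sits on the ring and the rod shows below it, curling the intended way. The grip's top is about 2 mm from where I measured the eye's axis, mostly along x, within the 8 mm allowed.
- **Pin lean:** I estimate about 0.015 rad. Even if the whole 2 mm offset were lean it would be 0.04 rad, against the 0.1 allowed.
- **Other objects:** The tree, glue, jar and tape were traced in about the same places as before. The network's best final guesses for the hut and sanding block landed on other things. The hut's second guess matched its earlier place, and in the picture both look unmoved.
- **Not confirmed:** The house hides the pin from the scene camera, so its seat was checked only by the contact height and the top view.

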